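# Slide the tall onyx vase into its display bay

## Robot

A 7-joint arm with a two-finger parallel gripper is mounted at the origin on the work surface. World frame = base frame: x ahead of the robot, y to its left, z up, the work surface at z = 0. Lengths are in m, angles in rad, forces in N, time in s.
With the tool pointing down it reaches from about 0.425 to 0.875 m from the base axis. Payload 4.7 kg.
Tool frame: the origin (TCP) lies on the centre line of the jaws, within the pads' length; the fingertips stand 14 mm ahead of it and the grasp point (between the pads) lies 5 mm behind it; z points along the fingers, y is the direction in which the jaws open and shut (so a half turn about z gives the same grasp; the last joint's range is limited). The gripper opens to 87 mm and grips with 3 to 60 N. Pads are 19 mm wide; open, the fingers measure 117 mm over their backs; the gripper's body (75 mm by 190 mm) begins 51 mm behind the grasp point.
Start: joints at [1.304, 0.321, -0.07, 1.45, 0.023, 1.371, -0.057], TCP at [0.18, -0.625, 0.237] pointing down, gripper open.
Joint ranges: [-2.86, 2.86], [-0.3, 2.09], [-1.38, 1.24], [0.06, 2.45], [-1.56, 4.7], [0.09, 2.05], [-2.69, 2.69]. Speed limits (rad/s): [2.57, 2.57, 3.14, 3.14, 3.14, 3.14, 3.14].

## Interface

Orientations are given as a rotation vector (axis times angle).
In Python, from bench import ctrl gives the robot as it stands. The module is installed in compiled form; this text tells all that it offers.
- The arm moves only by the tool step_arm, never from a script. Its argument "plan" is a list of rows, each a list of 3 entries, a list of its own where there are three numbers: the turn, a rotation vector about the tool's x, y, z in rad, then the shift along the tool's x, y, z in m, then the closure in counts, from 0 (fully open) to 255 (shut). In form: [[[rx, ry, rz], [x, y, z], hand], ...]. A call has exactly 10 rows; each row is the pose to reach, as a shift and turn from the pose commanded when the call began, along the tool's axes at that moment; what a row does not reach only later rows make up. A row lasts 1/8 s, in which the tool goes at most 62.5 mm and 10.7 degrees, less where a joint would pass 70% of its speed; a pose out of reach is approached as far as the arm can. A call with a gripper value outside its range is refused whole. The fingers move at their own pace and stop on an object; "squeeze" is the grip in N (left out, the last holds). Time passes only in rows, so rows that repeat a pose let the fingers close, or fill a call up. It gives the time, the measured TCP pose, the force and the opening at its end, in the units of the state.
- ctrl.get_state(): the state, without advancing time (a new reading comes with each control period).
- ctrl.get_image(name): name is "scene" or "top"; returns the picture (384x512x3 uint8, red, green, blue); there is no depth.
- ctrl.calibration(name): a dict with "fov_y" (degrees; the focal length in pixels is half the picture's height over the tangent of half this angle, whatever the lens; pixels are square), "cx", "cy" (the principal point, pixels), "rvec" (rotation vector, rad) and "tvec" (3), from world to camera coordinates, as OpenCV has them. Camera axes: x right, y down, z forward; pixel columns grow to the right and rows downward; lengths in m; the calibration is good to about 2 mm. A picture is of the moment at which its call begins. calibration takes no time and is no camera call.
- ctrl.close_job(): hands the job in, once; it reports no verdict.
Trained networks look in the newest picture that a camera, given by its name, has taken for a name from the list of things; names that differ only in an ending like _2 or _b are one class to them, and where a whole thing is asked for, a point or a joint stands for the part that bears it (a point fixed in the world has none). Each returns a list of dicts, best first, with "score" (0 to 1); they miss things now and then, are a little off and sometimes report something else, mostly with a low value. They report only what shows in the picture. A call takes as long as a camera call. They do not tell look-alikes from the thing itself.
- ctrl.cut_out(camera, label): "pixels" (384x512 bool, what is visible of it) and "rect" ([left, top, width, height] in pixels, round what is visible of it).
The state is a dict: "time": time; "joint_positions": joint angles; "qd": joint speeds; "joint_torque": joint torques, N m; "position": TCP position; "tool_rot": TCP orientation; "ft_force": force on the tool from outside, world axes, zero at the start; "torque": the same for the moment, N m; "grip_width": opening from 0.0 (shut) to 1.0 (fully open).
Only numpy, scipy, OpenCV 4.12 (cv2) and the standard library are available. Lean on these libraries where they do the work, as an engineer would, in place of code of your own. Each camera call takes 0.05 s, during which the arm holds its last target.

## Task

Push the tall slender stone vase across the counter, through the open side of the low dark-wood display bay, until its foot stands fully home against the bay's back rail. Push with the fingertips low down, on its drum-shaped foot only, so that it slides and stays upright: do not lift it, do not tip it and do not touch the part above the foot. Leave the bay's neighbours and all the other pieces where they stand, and finish with the hand clear.

Things in the scene. Friction and masses are not known exactly. Their poses are not given: they have to be found in the camera images.
- vase: the tall slender vase of pale stone, loose, 270 mm tall, 0.6 to 0.9 kg; no other loose piece is taller than 160 mm. Origin: centre of its underside, z up its middle. Its foot is a round upright drum 90 mm in diameter and 40 mm high, too wide to be gripped; it slides on the counter
- vase_top: everything of the vase above the foot (from 40 to 270 mm up), fixed to the foot, not to be touched: a 62 mm thick bulge 80 to 100 mm up, a 24 mm thin neck about 200 mm up, a 56 mm wide rim at 270 mm. Origin: the same point as the vase's (centre of its underside)
- bay: the display bay, fixed: a U of three dark-wood rails 28 mm high, 14 mm thick, standing on the bare counter. Inside 112 mm wide, 80 mm deep. Origin, on the counter: where the middle of the vase's foot belongs, 45 mm from the inner face of the back rail, midway between the side rails. x points into the bay, square to the back rail; side rails run from x = -35 to +45 mm; the open side faces -x
- elephant_a: small carved stone elephant, 95 mm long, 62 mm tall, near the robot, loose; a bystander, leave it alone. Origin: centre of its underside
- elephant_b: second small carved stone elephant, 95 mm long, 62 mm tall, on the far part of the counter, loose; a bystander, leave it alone. Origin: centre of its underside
- bowl: shallow stone bowl, 96 mm across, 40 mm high, loose; a bystander, leave it alone. Origin: centre of its underside
- urn: fat stone urn, 104 mm across its belly, 155 mm tall, loose; a bystander, leave it alone. Origin: centre of its underside
- short_vase: short little vase, 60 mm across, 115 mm tall, loose; a bystander, leave it alone. Origin: centre of its underside
- candle_holder: squat stone candle holder, 64 mm across, 42 mm high, loose; a bystander, leave it alone. Origin: centre of its underside
- gift_box: flat dark wooden gift box, 104 x 79 x 47 mm, loose; a bystander, leave it alone. Origin: centre of its underside
Things that resemble listed ones, but are neither listed nor needed, are in the scene too. Of the things shaped like the bay, the wood one is meant.

How it is judged:
At the end, for the whole second after the job is handed in: The vase stands upright and at rest on the counter between the bay's side rails, its foot within 8 mm of the back rail; every bystander is within 20 mm of where it started (x of vase in the frame of bay between -0.008 and 0.004 m and y of vase in the frame of bay between -0.015 and 0.015 m and angle between vase's own z axis and vertical below 0.04 rad and height (world z) of vase between -0.004 and 0.004 m and linear speed of vase below 0.01 m/s and not (distance of elephant_a from where it was at the start of the episode above 0.02 m) and not (distance of elephant_b from where it was at the start of the episode above 0.02 m) and not (distance of bowl from where it was at the start of the episode above 0.02 m) and not (distance of urn from where it was at the start of the episode above 0.02 m) and not (distance of short_vase from where it was at the start of the episode above 0.02 m) and not (distance of candle_holder from where it was at the start of the episode above 0.02 m) and not (distance of gift_box from where it was at the start of the episode above 0.02 m)); the robot touches nothing.
It fails at once if the vase is tipped by more than about 14 degrees (angle between vase's own z axis and vertical above 0.25 rad).
It fails at once if the vase is lifted off the counter (height (world z) of vase above 0.014 m).
It fails at once if the vase is touched above its foot (contact force between any of the fingers, the arm and vase_top above 1 N).
It fails at once if a bystander is displaced by more than 20 mm (distance of any of elephant_a, elephant_b, bowl, urn, short_vase, candle_holder, gift_box from where it was at the start of the episode above 0.02 m).
It also fails if it takes over 64 s, if anything falls off the work surface, if the arm or the gripper's body presses on something with over 40 N, if the wrist force passes 120 N, or if a joint passes its speed limit or range.

## Working session

There is one attempt and no reset: what is moved stays moved. The work goes in short steps, Python scripts to look and compute and a tool call to move; the robot and the scene stay as the last step left them, time stands still between calls to the robot, and variables do not carry over. Pictures are saved under pics/ and viewed, and the job is handed in when it is done.

Besides the shell and the picture viewer there is one more tool, called after "Emit:" as name([rows], argument=value, ...), one row to a line, values as JSON. step_arm: Moves the arm, as the interface text tells. Its arguments: {"type":"object","properties":{"plan":{"type":"array"},"squeeze":{"type":"number"}},"required":["plan"]}

```bash
mkdir -p pics
python3 - <<'E'
from bench import ctrl
import cv2
for n in("scene","top"):
    im=ctrl.get_image(n); cv2.imwrite(f"pics/{n}0.png",cv2.resize(im[:,:,::-1],(800,600),interpolation=cv2.INTER_CUBIC))
    print(ctrl.calibration(n))
print(ctrl.get_state())
E
```

```text
{'fov_y': 45.24942192627799, 'cx': 257.51538027927484, 'cy': 188.39109718506725, 'rvec': array([ 1.72443146,  1.79185784, -0.76650041]), 'tvec': array([-0.06233807, -0.35348021,  1.75743064])}
{'fov_y': 56.46574286663556, 'cx': 259.57770330710457, 'cy': 195.42807279029358, 'rvec': array([ 2.17818311, -2.15415452,  0.08755967]), 'tvec': array([0.08998326, 0.51890755, 1.00184366])}
{'time': 0.1, 'joint_positions': array([ 1.3040982 ,  0.32176252, -0.07007782,  1.45154797,  0.0225859 ,
        1.37078799, -0.05690389]), 'qd': array([ 9.62475163e-04, -2.41726856e-03, -1.60960533e-04, -2.99986495e-03,
       -8.64455521e-05, -1.46190721e-04,  1.75225562e-04]), 'joint_torque': array([ 1.46314469e-04, -4.92571628e+01, -4.05673608e-01, -3.13397312e+01,
       -6.41508261e-02,  3.94930376e-02,  6.23473488e-05]), 'position': array([ 0.17995597, -0.62410745,  0.23556446]), 'tool_rot': array([-3.10900436e+00, -4.39415165e-01,  5.02606089e-04]), 'ft_force': array([-0.73564757, -0.12991335,  0.07042234]), 'torque': array([ 0.00124901, -0.02689353,  0.00764317]), 'grip_width': 0.9975852030905181}
```

View pics/scene0.png

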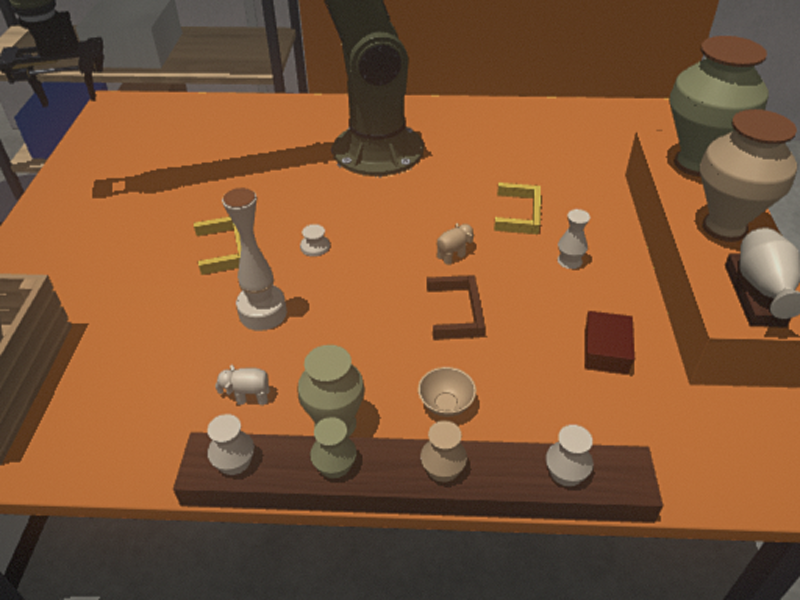

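View pics/top0.png

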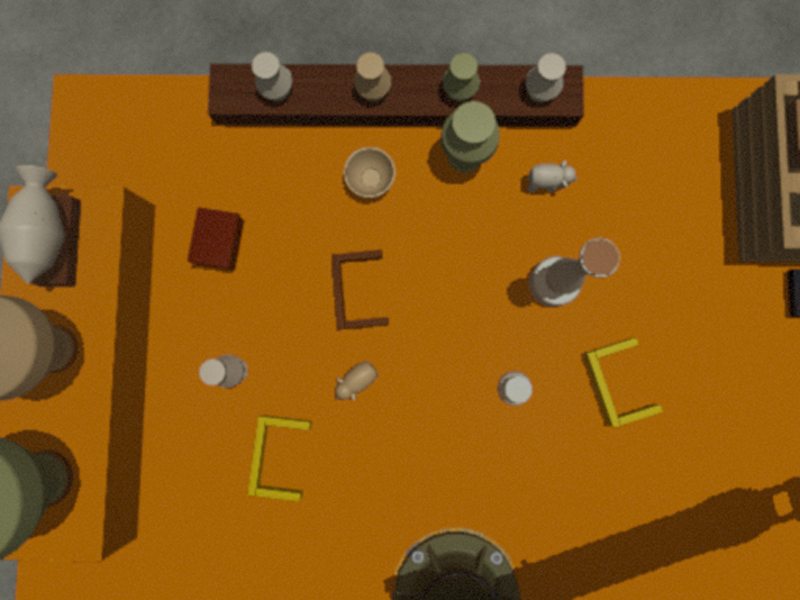

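The vase candidates are the tall pale vase at scene (260,260), top (560,280), plus the short vase at scene (573,240) and the row of small vases on the plank. I choose the tall one. For the bay, the options are the dark-wood U at scene (457,307), top (360,290), and two yellow U's at scene (220,245) and (520,208). I choose the dark-wood one.

```bash
cat > h.py <<'E'
from bench import ctrl
import cv2, numpy as np
def cam(n):
    c=ctrl.calibration(n); f=192/np.tan(np.radians(c['fov_y'])/2)
    return np.array([[f,0,c['cx']],[0,f,c['cy']],[0,0,1.]]),c['rvec'],c['tvec']
C={n:cam(n) for n in("scene","top")}
def proj(n,P):
    K,r,t=C[n]; return cv2.projectPoints(np.asarray(P,float).reshape(-1,3),r,t,K,None)[0].reshape(-1,2)
def back(n,uv,z):
    K,r,t=C[n];R=cv2.Rodrigues(r)[0]; d=np.linalg.inv(K)@np.c_[np.reshape(uv,(-1,2)),np.ones(np.size(uv)//2)].T
    d=(R.T@d).T; o=-R.T@t; return o+d*((z-o[2])/d[:,2])[:,None]
E
python3 - <<'E'
from h import *
out={}
for n in("top","scene"):
    im=ctrl.get_image(n); out[n]=im
    for l in("vase","bay","elephant_a","bowl","urn","short_vase","candle_holder","gift_box","vase_top"):
        for i,d in enumerate(ctrl.cut_out(n,l)):
            r=np.array(d['rect']); c=r[:2]+r[2:]/2
            ys,xs=np.nonzero(d['pixels'])
            print(n,l,round(d['score'],2),r,'z~0.02:',back(n,[xs.mean(),ys.mean()],0.02)[0].round(3))
            out[f"{n}_{l}_{i}"]=d['pixels']
np.savez("m.npz",**out)
print(ctrl.get_state()['time'])
a=out['top'][140:230,190:410]; cv2.imwrite("pics/c1.png",cv2.resize(a[:,:,::-1],None,fx=3.6,fy=3.6,interpolation=cv2.INTER_CUBIC))
a=out['scene'][110:225,120:330]; cv2.imwrite("pics/c2.png",cv2.resize(a[:,:,::-1],None,fx=3.6,fy=3.6,interpolation=cv2.INTER_CUBIC))
E
```

```text
top vase 0.83 [338.1 156.3  60.7  39.3] z~0.02: [ 0.584 -0.212  0.02 ]
top bay 0.94 [370.9 217.8  53.6  59.7] z~0.02: [ 0.376 -0.281  0.02 ]
top bay 0.91 [161.  263.1  38.5  59.3] z~0.02: [0.238 0.337 0.02 ]
top bay 0.67 [213.4 159.2  34.9  50.3] z~0.02: [0.549 0.2   0.02 ]
top elephant_a 0.89 [338.3 101.7  32.9  22.9] z~0.02: [ 0.765 -0.172  0.02 ]
top elephant_a 0.73 [214.4 231.9  26.3  23.9] z~0.02: [0.38  0.186 0.02 ]
top bowl 0.63 [220.7  90.1  29.6  37.6] z~0.02: [0.772 0.169 0.02 ]
top urn 0.74 [279.4  63.3  40.6  44.3] z~0.02: [ 0.842 -0.021  0.02 ]
top short_vase 0.98 [127.9 227.5  31.1  18.8] z~0.02: [0.394 0.428 0.02 ]
top candle_holder 0.75 [315.4 238.8  25.6  21.3] z~0.02: [ 0.369 -0.102  0.02 ]
top candle_holder 0.39 [349.8 156.5  47.3  29.2] z~0.02: [ 0.596 -0.232  0.02 ]
top candle_holder 0.24 [215.7 231.1  25.   25.1] z~0.02: [0.381 0.186 0.02 ]
top gift_box 0.88 [120.6 133.   39.2  38.2] z~0.02: [0.641 0.455 0.02 ]
top vase_top 0.61 [350.1 154.   45.2  31.3] z~0.02: [ 0.595 -0.23   0.02 ]
scene vase 0.59 [144.2 122.1  38.3  88.5] z~0.02: [ 0.459 -0.214  0.02 ]
scene bay 0.96 [270.5 175.1  41.4  46.4] z~0.02: [0.556 0.189 0.02 ]
scene bay 0.75 [126.3 139.4  27.8  38.8] z~0.02: [ 0.395 -0.297  0.02 ]
scene bay 0.59 [315.7 116.6  30.7  35.2] z~0.02: [0.254 0.328 0.02 ]
scene elephant_a 0.91 [139.2 237.   33.1  21.6] z~0.02: [ 0.749 -0.174  0.02 ]
scene elephant_a 0.71 [278.  145.1  27.6  25.1] z~0.02: [0.368 0.184 0.02 ]
scene bowl 0.94 [267.  232.   36.9  33.2] z~0.02: [0.753 0.168 0.02 ]
scene urn 0.7 [195.1 219.7  38.1  57.2] z~0.02: [ 0.749 -0.027  0.02 ]
scene short_vase 0.29 [372.2 196.6  33.8  43.1] z~0.02: [0.636 0.453 0.02 ]
scene candle_holder 0.88 [191.2 143.6  14.9  21.1] z~0.02: [ 0.374 -0.104  0.02 ]
scene gift_box 0.92 [374.  196.7  30.5  43.6] z~0.02: [0.634 0.453 0.02 ]
scene vase_top 0.57 [143.7 121.5  31.8  73. ] z~0.02: [ 0.4   -0.233  0.02 ]
1.1
```

View pics/c1.png

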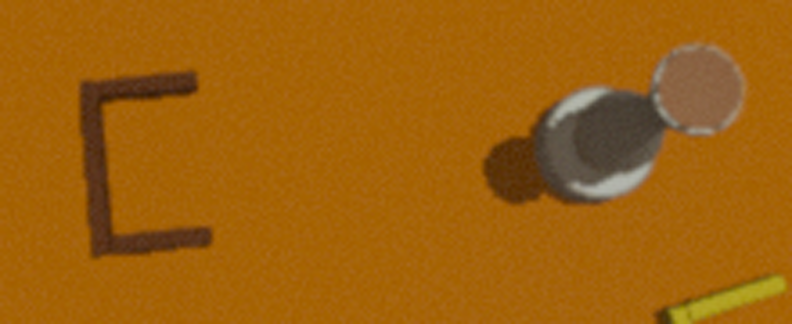

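View pics/c2.png

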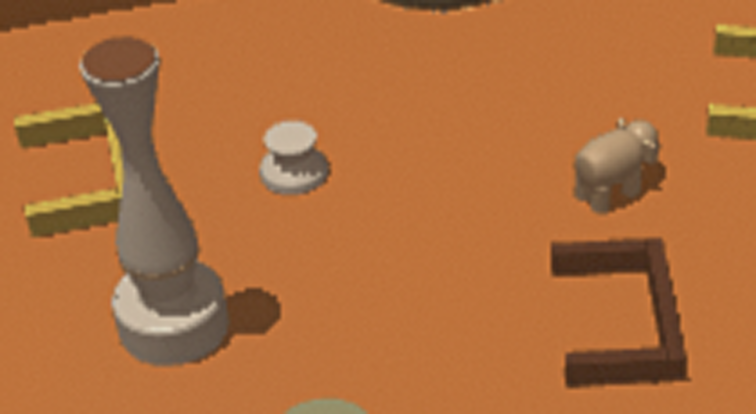

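```bash
cat >> h.py <<'E'
from scipy.optimize import minimize
S=4
def hullfill(m,n,P):
    p=cv2.convexHull(((proj(n,P)+0.5)*S).astype(np.float32)); cv2.fillConvexPoly(m,np.round(p*16).astype(np.int32),255,shift=4)
th=np.linspace(0,2*np.pi,48,endpoint=False)
def circ(x,y,z,r): return np.c_[x+r*np.cos(th),y+r*np.sin(th),0*th+z]
prof=[(.04,.020),(.08,.031),(.10,.031),(.15,.021),(.20,.012),(.24,.02),(.27,.028)]
def rvase(n,p):
    m=np.zeros((384*S,512*S),np.uint8); x,y=p[:2]
    hullfill(m,n,np.r_[circ(x,y,0,.045),circ(x,y,.04,.045)])
    for a,b in zip(prof,prof[1:]): hullfill(m,n,np.r_[circ(x,y,*a),circ(x,y,*b)])
    return cv2.resize(m,(512,384),interpolation=cv2.INTER_AREA)/255.
def rfoot(n,p):
    m=np.zeros((384*S,512*S),np.uint8); x,y=p[:2]
    hullfill(m,n,np.r_[circ(x,y,0,.045),circ(x,y,.04,.045)])
    return cv2.resize(m,(512,384),interpolation=cv2.INTER_AREA)/255.
def b2w(p,q):
    q=np.asarray(q,float);c,s=np.cos(p[2]),np.sin(p[2]); return np.c_[p[0]+c*q[:,0]-s*q[:,1],p[1]+s*q[:,0]+c*q[:,1],q[:,2]]
def rbay(n,p):
    m=np.zeros((384*S,512*S),np.uint8)
    for x0,x1,y0,y1 in((.045,.059,-.07,.07),(-.035,.059,.056,.07),(-.035,.059,-.07,-.056)):
        hullfill(m,n,b2w(p,[(x,y,z) for x in(x0,x1) for y in(y0,y1) for z in(0,.028)]))
    return cv2.resize(m,(512,384),interpolation=cv2.INTER_AREA)/255.
def fit(ren,masks,p0,step):
    # masks: dict n->(target,weight)
    f=lambda p: sum((w*(ren(n,p)-t)**2).sum() for n,(t,w) in masks.items())
    sim=[np.array(p0)]+[np.array(p0)+np.eye(len(p0))[i]*step[i] for i in range(len(p0))]
    r=minimize(f,p0,method='Nelder-Mead',options=dict(initial_simplex=sim,xatol=1e-4,fatol=.05,maxiter=150)); return r.x,r.fun
def around(n,p,rad,z=.02):
    w=np.zeros((384,512)); u=proj(n,[(p[0]+a*rad,p[1]+b*rad,z) for a in(-1,1) for b in(-1,1)]); 
    a=u.min(0).astype(int);b=u.max(0).astype(int); w[a[1]:b[1],a[0]:b[0]]=1; return w
E
python3 - <<'E'
from h import *
d=np.load("m.npz")
M={};V={}
for n in("top","scene"):
    hsv=cv2.cvtColor(d[n],cv2.COLOR_RGB2HSV).astype(int); rgb=d[n].astype(int)
    u=proj(n,[[.55,.2,.028]])[0].astype(int)
    i=[k for k in range(3) if f"{n}_bay_{k}" in d and d[f"{n}_bay_{k}"][u[1]-15:u[1]+15,u[0]-15:u[0]+15].sum()>50][0]
    bm=d[f"{n}_bay_{i}"]
    print(n,'bay rgb',np.median(rgb[bm],0),'bg',np.median(rgb[cv2.dilate(bm.astype(np.uint8),np.ones((15,15)))-bm.astype(np.uint8)>0],0),'vase',np.median(rgb[d[f"{n}_vase_0"]],0))
    w=around(n,(.55,.2),.115)
    bg=np.median(rgb[(w>0)],0); br=np.median(rgb[bm],0)
    t=np.clip(((rgb-bg)@(br-bg))/((br-bg)@(br-bg)),0,1)
    M[n]=(t,w)
    sat=hsv[...,1]; t=(sat<150)*1.; V[n]=(t,around(n,(.53,-.21),.09))
    print('sat vase',np.median(sat[d[f"{n}_vase_0"]]),'bg',np.median(sat))
for k in(["top"],["scene"],["top","scene"]):
    print('bay',k,fit(rbay,{n:M[n] for n in k},[.55,.2,1.5],[.02,.02,.2]))
    print('vase',k,fit(rvase,{n:V[n] for n in k},[.54,-.19],[.02,.02]))
pb,_=fit(rbay,M,[.55,.2,1.5],[.02,.02,.2]);pv,_=fit(rvase,V,[.54,-.19],[.02,.02])
for n in M:
    im=d[n][:,:,::-1].copy(); im=cv2.resize(im,None,fx=3,fy=3,interpolation=cv2.INTER_CUBIC)
    for r in(rbay(n,pb),rvase(n,pv)):
        c,_=cv2.findContours((cv2.resize(r,None,fx=3,fy=3)>.5).astype(np.uint8),cv2.RETR_LIST,cv2.CHAIN_APPROX_NONE); cv2.drawContours(im,c,-1,(255,0,0),1)
    y,x=(400,590) if n=="top" else (340,380)
    cv2.imwrite(f"pics/f_{n}.png",im[y:y+330,x:x+620])
np.save("p.npy",np.r_[pb,pv])
E
```

```text
top bay rgb [89. 50. 24.] bg [165.  98.   6.] vase [110.5  93.   67. ]
sat vase 79.0 bg 238.0
scene bay rgb [89. 55. 35.] bg [190. 114.  60.] vase [111.  89.  77.]
sat vase 66.0 bg 171.0
bay ['top'] (array([0.54941474, 0.17116836, 1.67666838]), np.float64(12.417928856271516))
vase ['top'] (array([ 0.56661682, -0.17877463]), np.float64(33.79446366782007))
bay ['scene'] (array([0.54742586, 0.17053549, 1.67947031]), np.float64(25.159146356169018))
vase ['scene'] (array([ 0.56524258, -0.17851739]), np.float64(23.04332179930796))
bay ['top', 'scene'] (array([0.54880959, 0.17083018, 1.67686993]), np.float64(49.56497613638597))
vase ['top', 'scene'] (array([ 0.5661436, -0.1783736]), np.float64(57.514033064206075))
```

View pics/f_top.png

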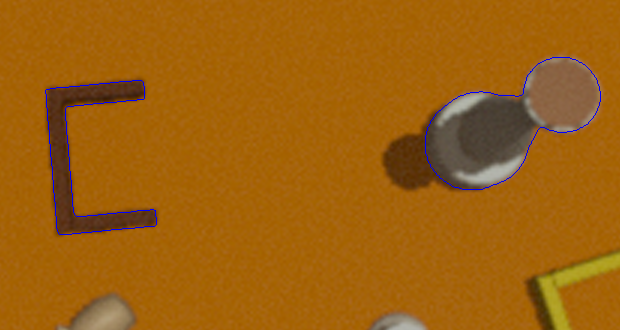

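View pics/f_scene.png

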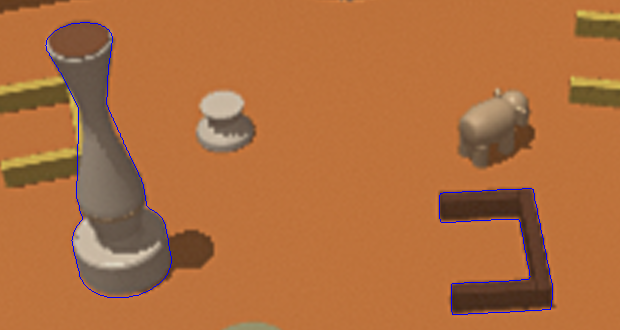

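The fits from the two cameras agree within 2 mm. The bay is at about (0.549, 0.171) with yaw 1.677, and the vase is at about (0.566, -0.178). My plan is to tilt the tool 30° so the gripper body leans away from the bulge, half-close the fingers so they cradle the foot with two contacts, and push along the bay's axis.

```bash
cat >> h.py <<'E'
from scipy.spatial.transform import Rotation as Ro
pb=np.load("p.npy")[:3]; pv=np.load("p.npy")[3:]
ex=np.array([np.cos(pb[2]),np.sin(pb[2]),0]); ey=np.array([-ex[1],ex[0],0])
def Rt(t=np.radians(30)):
    z=np.array([0,0,-1.]); X=ex*np.cos(t)-z*np.sin(t); Z=ex*np.sin(t)+z*np.cos(t); return np.c_[X,np.cross(Z,X),Z]
def rel(P,R=None,c=None):
    s=ctrl.get_state(); R0=Ro.from_rotvec(s['tool_rot']).as_matrix() if c is None else c[1]; p0=s['position'] if c is None else c[0]
    R=Rt() if R is None else R
    return Ro.from_matrix(R0.T@R).as_rotvec().round(4), (R0.T@(np.array(P)-p0)).round(4)
def inbay(p): d=np.r_[p[:2]-pb[:2],0]; return np.array([d@ex,d@ey])
E
python3 - <<'E'
from h import *
print('vase in bay',inbay(pv))
print('Rt',Rt().round(3), Ro.from_rotvec(ctrl.get_state()['tool_rot']).as_matrix().round(3))
P=np.r_[pv-ex[:2]*.115,.12]; print(P,rel(P)); 
P[2]=.2;print(P,rel(P)); print('crate',back("top",[[470,170],[470,67]],0.1))
E
```

```text
vase in bay [-0.3490763  0.0197353]
Rt [[-0.092  0.994 -0.053]
 [ 0.861  0.106  0.497]
 [ 0.5    0.    -0.866]] [[ 0.961  0.277 -0.   ]
 [ 0.277 -0.961 -0.   ]
 [-0.     0.    -1.   ]]
[ 0.5783192  -0.29272723  0.12      ] (array([ 0.3649,  0.4351, -1.3618]), array([ 0.4746, -0.2085,  0.1165]))
[ 0.5783192  -0.29272723  0.2       ] (array([ 0.3649,  0.4351, -1.3618]), array([ 0.4746, -0.2085,  0.0365]))
crate [[ 0.5845409  -0.46410157  0.1       ]
 [ 0.86945644 -0.47650487  0.1       ]]
```

Emit:
step_arm([
  [[0.04,0.04,-0.14],[0.05,-0.02,0.004],110],
  [[0.07,0.09,-0.27],[0.1,-0.04,0.008],110],
  [[0.11,0.13,-0.41],[0.14,-0.06,0.012],110],
  [[0.15,0.17,-0.54],[0.19,-0.083,0.016],110],
  [[0.18,0.22,-0.68],[0.24,-0.104,0.02],110],
  [[0.22,0.26,-0.82],[0.285,-0.125,0.022],110],
  [[0.255,0.305,-0.95],[0.33,-0.146,0.026],110],
  [[0.29,0.35,-1.09],[0.38,-0.167,0.03],110],
  [[0.33,0.39,-1.23],[0.43,-0.188,0.033],110],
  [[0.365,0.435,-1.362],[0.4746,-0.2085,0.0365],110],
], squeeze=20)

```text
time: 2.35
position: [0.5797, -0.2917, 0.2]
tool_rot: [-1.807, -2.02, -0.487]
ft_force: [0.3, -0.4, -0.3]
grip_width: 0.568
```

Run:
```python
from h import *
s=ctrl.get_state(); print(s)
P=np.r_[pv-ex[:2]*.115,.2]; print(rel(P)); P[2]=.022; print(rel(P))
```

```text
{'time': 2.35, 'joint_positions': array([ 0.93913563,  0.65084767, -0.50372643,  1.21168337, -0.13376558,
        1.64479915,  0.60128735]), 'qd': array([-0.4528728 ,  0.56634524, -0.28892077, -0.58286508,  0.05826704,
        0.29175215,  0.439092  ]), 'joint_torque': array([  1.83321957, -62.97381163,  -8.39168429, -26.07841194,
        -2.17675813,   1.29890911,  -0.49153861]), 'position': array([ 0.57972461, -0.29171315,  0.20001616]), 'tool_rot': array([-1.80740337, -2.0198419 , -0.48719392]), 'ft_force': array([ 0.29134433, -0.41053708, -0.33071805]), 'torque': array([-0.6268631 , -0.17138607, -0.07575692]), 'grip_width': 0.5677556429856202}
(array([-0.0007, -0.001 ,  0.0046]), array([-0.0007, -0.0015, -0.0004]))
(array([-0.0007, -0.001 ,  0.0046]), array([-0.0899, -0.0018,  0.1536]))
```

Emit:
step_arm([
  [[0,0,0],[-0.015,0,0.026],110],
  [[0,0,0],[-0.03,0,0.052],110],
  [[0,0,0],[-0.045,0,0.078],110],
  [[0,0,0],[-0.06,0,0.104],110],
  [[0,0,0],[-0.07,0,0.121],110],
  [[0,0,0],[-0.078,0,0.135],110],
  [[0,0,0],[-0.084,0,0.1455],110],
  [[0,0,0],[-0.0875,0,0.1515],110],
  [[0,0,0],[-0.0875,0,0.1515],110],
  [[0,0,0],[-0.0875,0,0.1515],110],
])

```text
time: 3.6
position: [0.5788, -0.2929, 0.0258]
tool_rot: [-1.813, -2.017, -0.486]
ft_force: [-0.2, 0.6, 0.4]
grip_width: 0.57
```

Run:
```python
from h import *
s=ctrl.get_state(); print(s['position'],s['grip_width'],inbay(s['position']),s['ft_force'])
for n in("scene","top"):
    im=ctrl.get_image(n); cv2.imwrite(f"pics/{n}1.png",cv2.resize(im[90:282,(100 if n=='scene' else 190):][:, :256,::-1],None,fx=3,fy=3,interpolation=cv2.INTER_CUBIC))
```

```text
[ 0.57880355 -0.2929237   0.02584147] 0.5698932513620223 [-0.46432294  0.01927448] [-0.21038528  0.59810602  0.36348975]
```

View pics/scene1.png

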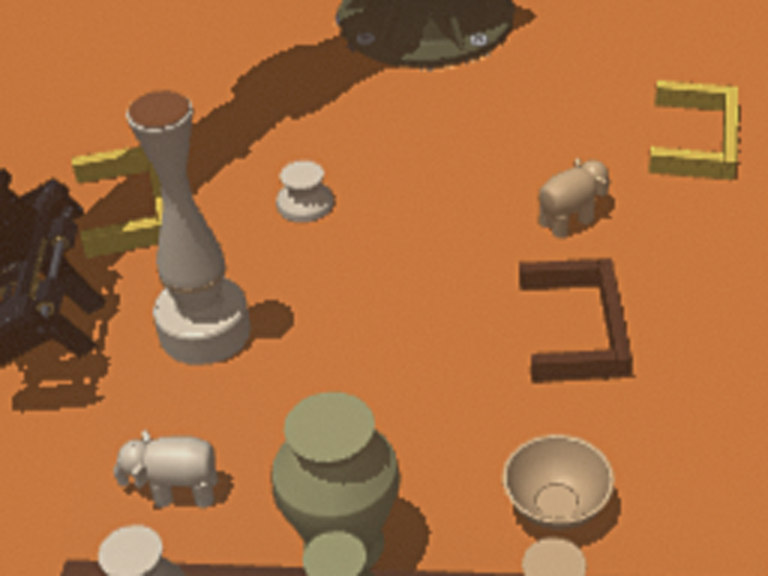

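View pics/top1.png

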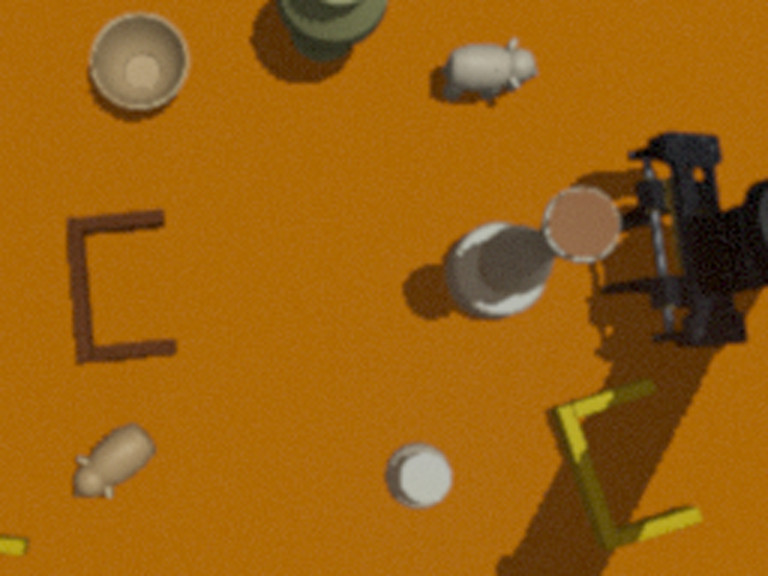

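The foot and bay are unobstructed. The open fingers (top view, about (620,210) and (620,290)) straddle the line through the vase's foot at (500,270). Next I approach and make gentle contact.

Emit:
step_arm([
  [[0,0,0],[0.0077,0,0.0067],110],
  [[0,0,0],[0.0163,0,0.0117],110],
  [[0,0,0],[0.025,0,0.0167],110],
  [[0,0,0],[0.0336,0,0.0217],110],
  [[0,0,0],[0.038,0,0.0242],110],
  [[0,0,0],[0.0423,0,0.0267],110],
  [[0,0,0],[0.0466,0,0.0292],110],
  [[0,0,0],[0.051,0,0.0317],110],
  [[0,0,0],[0.0553,0,0.0342],110],
  [[0,0,0],[0.0596,0,0.0367],110],
])

```text
time: 4.95
position: [0.571, -0.2248, 0.0231]
tool_rot: [-1.816, -2.017, -0.484]
ft_force: [0.8, -3.4, -0.3]
grip_width: 0.572
```

```bash
cat >> h.py <<'E'
def look(tag,both=("top","scene")):
    s=ctrl.get_state(); t=inbay(s['position']); print('t',s['time'],'tcp bay',t.round(4),'z',s['position'][2].round(4),'F',s['ft_force'].round(1),'grip',s['grip_width'])
    g=pb[:2]+ (t[0]+.052)*ex[:2]+t[1]*ey[:2]
    V={}; I={}
    for n in both:
        I[n]=ctrl.get_image(n); sat=cv2.cvtColor(I[n],cv2.COLOR_RGB2HSV)[...,1]; V[n]=((sat<(150 if n=='top' else 120))*1.,None)
        # window: silhouette of vase dilated, arm (dark) excluded
        w=cv2.dilate(rvase(n,g),np.ones((17,17))); dark=I[n].max(2)<55; dark=cv2.dilate(dark.astype(np.uint8),np.ones((3,3)))
        V[n]=(V[n][0],w*(dark==0))
    for n in both:
        p,f=fit(rvase,{n:V[n]},g,[.01,.01]); print(n,'vase in bay',inbay(p).round(4),round(f,1))
        im=cv2.resize(I[n][:,:,::-1],None,fx=3,fy=3,interpolation=cv2.INTER_CUBIC)
        for r in(rbay(n,pb),rvase(n,p)):
            c,_=cv2.findContours((cv2.resize(r,None,fx=3,fy=3)>.5).astype(np.uint8),cv2.RETR_LIST,cv2.CHAIN_APPROX_NONE); cv2.drawContours(im,c,-1,(255,0,0),1)
        u=(proj(n,[[.56,0,.05]])[0]*3).astype(int); cv2.imwrite(f"pics/{n}_{tag}.png",im[max(0,u[1]-250):u[1]+200,max(0,u[0]-380):u[0]+380])
E
python3 -c "
from h import *
look('a')"
```

```text
t 4.95 tcp bay [-0.3958  0.0199] z 0.0231 F [ 0.8 -3.4 -0.3] grip 0.5715254845285713
top vase in bay [-0.3435  0.0184] 74.8
scene vase in bay [-0.3417  0.02  ] 342.9
```

View pics/scene_a.png

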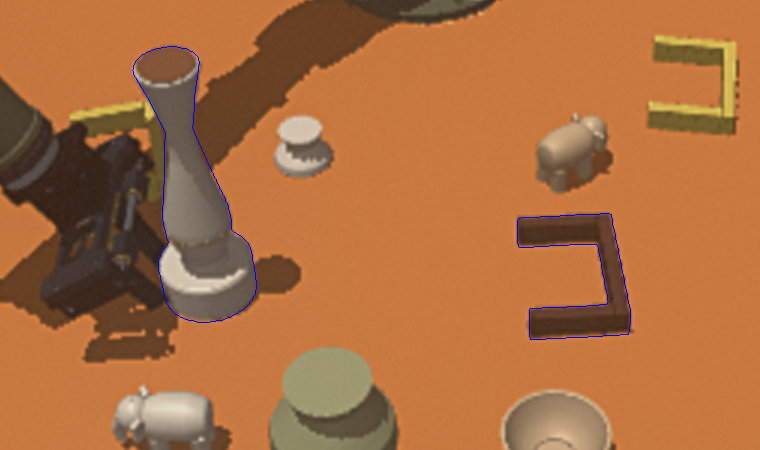

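View pics/top_a.png

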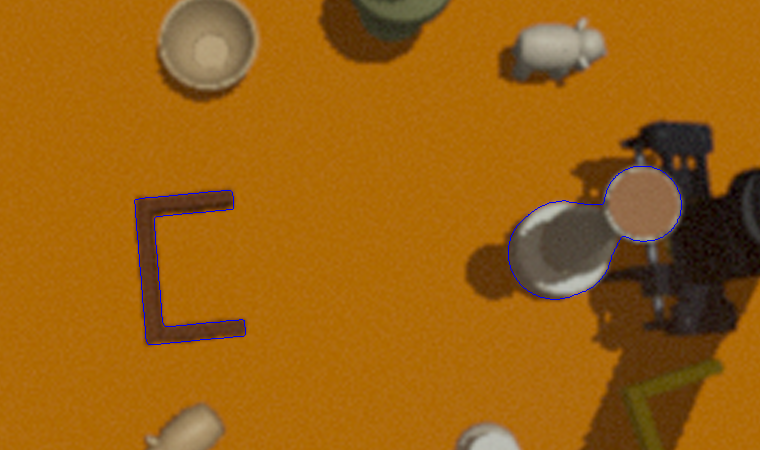

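Contact is made on the foot at 3.4 N, with the vase upright and 53 mm ahead of the TCP. I continue the push and drift sideways toward the bay's axis.

Emit:
step_arm([
  [[0,0,0],[0.0052,0.0005,0.003],110],
  [[0,0,0],[0.0121,0.0011,0.007],110],
  [[0,0,0],[0.0199,0.0018,0.0115],110],
  [[0,0,0],[0.0277,0.0025,0.016],110],
  [[0,0,0],[0.0355,0.0032,0.0205],110],
  [[0,0,0],[0.0433,0.004,0.025],110],
  [[0,0,0],[0.0511,0.0047,0.0295],110],
  [[0,0,0],[0.0589,0.0054,0.034],110],
  [[0,0,0],[0.0667,0.0061,0.0385],110],
  [[0,0,0],[0.0736,0.0067,0.0425],110],
])

```text
time: 6.3
position: [0.5685, -0.1372, 0.0231]
tool_rot: [-1.812, -2.016, -0.486]
ft_force: [0.4, -3.7, 0.1]
grip_width: 0.57
```

```bash
python3 -c "
from h import *
look('b')"
```

```text
t 6.3 tcp bay [-0.3084  0.013 ] z 0.0231 F [ 0.4 -3.7  0.1] grip 0.5701765369014749
top vase in bay [-0.2574  0.0115] 85.7
scene vase in bay [-0.2532  0.0127] 541.1
```

View pics/scene_b.png

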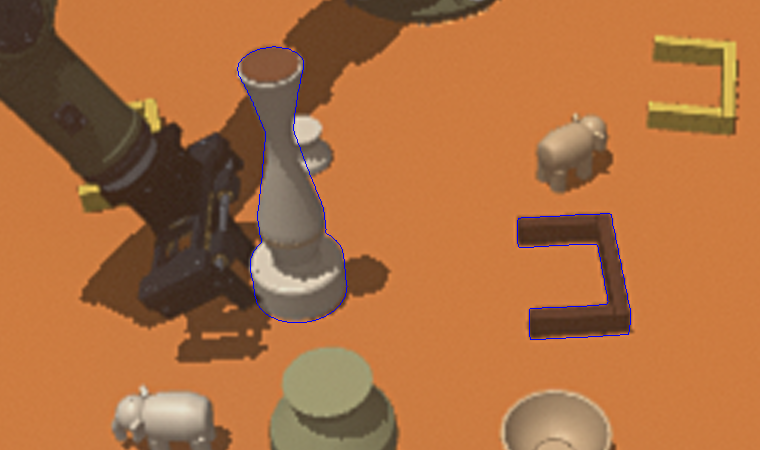

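The vase is sliding upright and stays seated between the fingertips.

Emit:
step_arm([
  [[0,0,0],[0.0069,0.0008,0.004],110],
  [[0,0,0],[0.0156,0.0018,0.009],110],
  [[0,0,0],[0.026,0.003,0.015],110],
  [[0,0,0],[0.0364,0.0042,0.021],110],
  [[0,0,0],[0.0468,0.0054,0.027],110],
  [[0,0,0],[0.0572,0.0066,0.033],110],
  [[0,0,0],[0.0676,0.0078,0.039],110],
  [[0,0,0],[0.078,0.009,0.045],110],
  [[0,0,0],[0.0866,0.0102,0.05],110],
  [[0,0,0],[0.0935,0.0112,0.054],110],
])

```text
time: 7.65
position: [0.5681, -0.0286, 0.0231]
tool_rot: [-1.812, -2.016, -0.485]
ft_force: [0.2, -3.7, 0.5]
grip_width: 0.571
```

```bash
python3 -c "
from h import *
look('c')"
```

```text
t 7.65 tcp bay [-0.2004  0.0019] z 0.0231 F [ 0.2 -3.7  0.5] grip 0.5712748571217273
top vase in bay [-0.1489  0.0006] 96.4
scene vase in bay [-0.1466  0.0016] 386.9
```

View pics/scene_c.png

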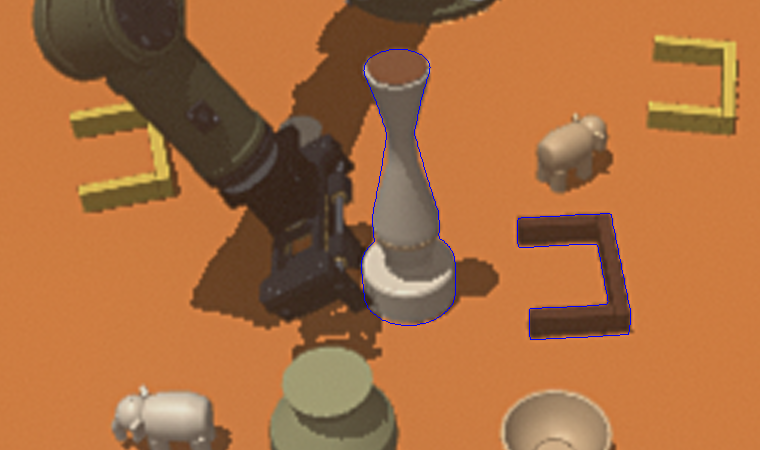

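View pics/top_c.png

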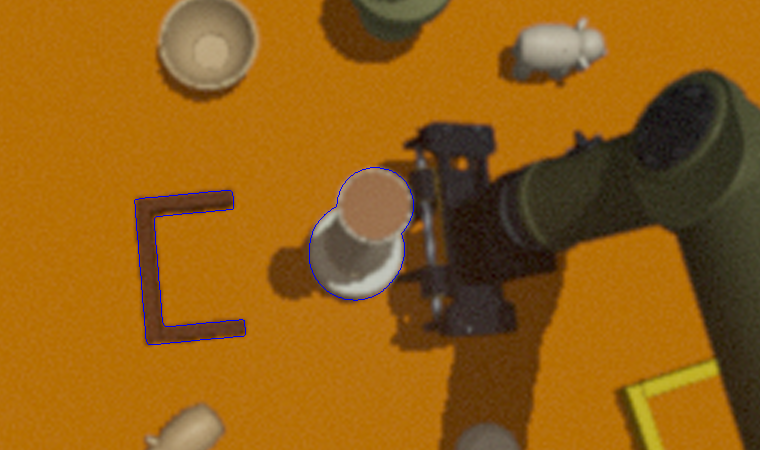

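Centred on the bay's axis within about 1 mm, so I push straight in.

Emit:
step_arm([
  [[0,0,0],[0.0069,0.0001,0.004],110],
  [[0,0,0],[0.0156,0.0002,0.009],110],
  [[0,0,0],[0.025,0.0004,0.0145],110],
  [[0,0,0],[0.0346,0.0006,0.02],110],
  [[0,0,0],[0.0442,0.0008,0.0255],110],
  [[0,0,0],[0.0537,0.001,0.031],110],
  [[0,0,0],[0.0632,0.001,0.0365],110],
  [[0,0,0],[0.0719,0.001,0.0415],110],
  [[0,0,0],[0.0788,0.001,0.0455],110],
  [[0,0,0],[0.0831,0.001,0.048],110],
])

```text
time: 9.0
position: [0.5589, 0.0668, 0.0231]
tool_rot: [-1.812, -2.016, -0.485]
ft_force: [0.6, -4.4, 1.6]
grip_width: 0.568
```

```bash
python3 -c "
from h import *
look('d')"
```

```text
t 9.0 tcp bay [-0.1045  0.001 ] z 0.0231 F [ 0.6 -4.4  1.6] grip 0.5680720091252341
top vase in bay [-0.0522 -0.0005] 92.8
scene vase in bay [-0.0518 -0.001 ] 467.3
```

View pics/scene_d.png

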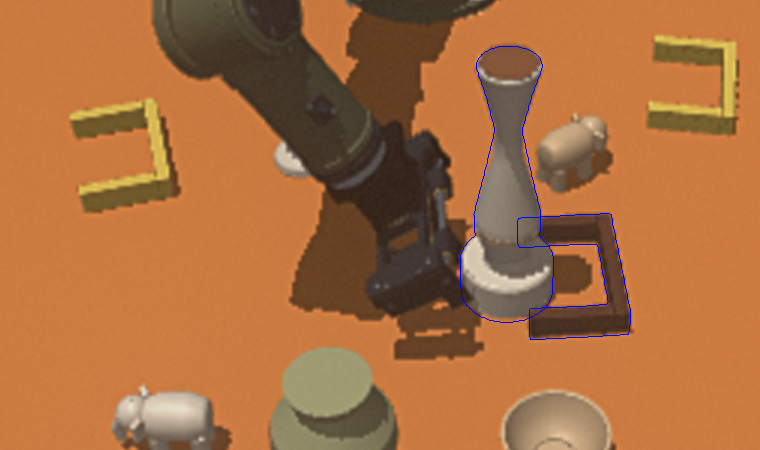

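View pics/top_d.png

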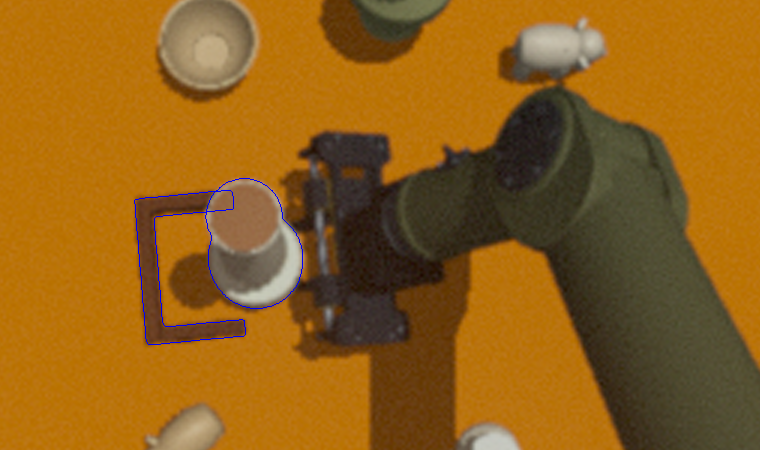

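Emit:
step_arm([
  [[0,0,0],[0.0043,0,0.0025],110],
  [[0,0,0],[0.0095,0,0.0055],110],
  [[0,0,0],[0.0147,0,0.0085],110],
  [[0,0,0],[0.0199,0,0.0115],110],
  [[0,0,0],[0.0251,0,0.0145],110],
  [[0,0,0],[0.0294,0,0.017],110],
  [[0,0,0],[0.0329,0,0.019],110],
  [[0,0,0],[0.0355,0,0.0205],110],
  [[0,0,0],[0.0381,0,0.022],110],
  [[0,0,0],[0.0398,0,0.023],110],
])

```text
time: 10.35
position: [0.5541, 0.112, 0.023]
tool_rot: [-1.812, -2.016, -0.486]
ft_force: [-0.3, -3.9, 1.1]
grip_width: 0.569
```

```bash
python3 -c "
from h import *
look('e')"
```

```text
t 10.35 tcp bay [-0.0591  0.0009] z 0.023 F [-0.3 -3.9  1.1] grip 0.5687394724159154
top vase in bay [-0.0063 -0.0005] 147.8
scene vase in bay [-0.0062  0.0023] 484.3
```

View pics/scene_e.png

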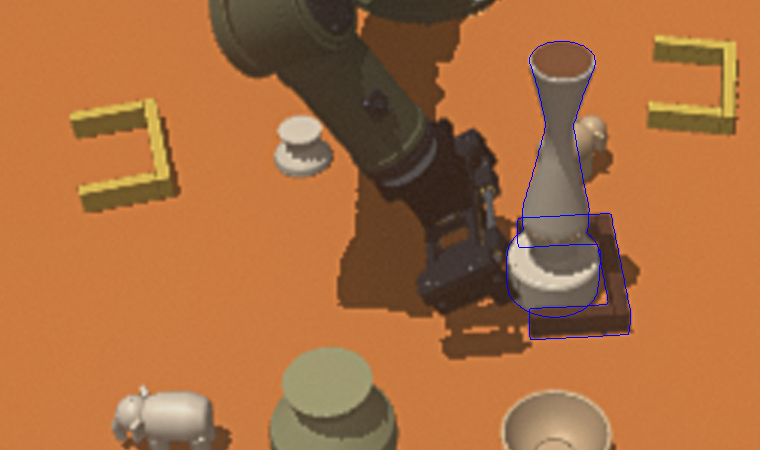

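View pics/top_e.png

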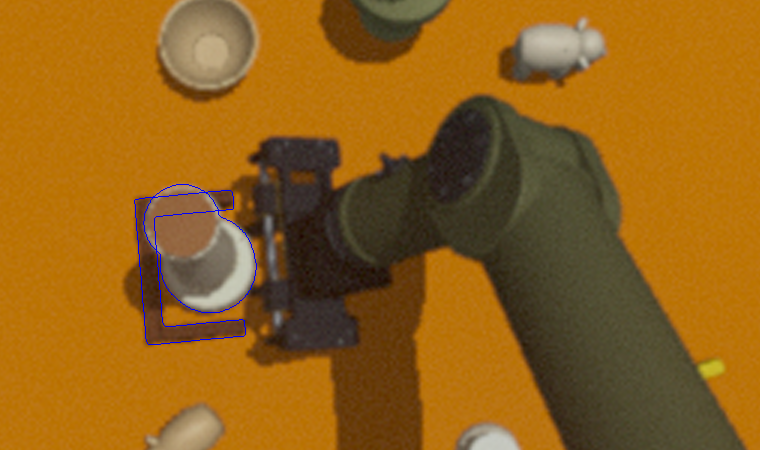

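About 6 mm to go. I creep on while watching the force.

Emit:
step_arm([
  [[0,0,0],[0.0005,0,0.0003],110],
  [[0,0,0],[0.001,0,0.0006],110],
  [[0,0,0],[0.0015,0,0.0009],110],
  [[0,0,0],[0.002,0,0.0012],110],
  [[0,0,0],[0.0025,0,0.0014],110],
  [[0,0,0],[0.003,0,0.0017],110],
  [[0,0,0],[0.0035,0,0.002],110],
  [[0,0,0],[0.0039,0,0.0022],110],
  [[0,0,0],[0.0043,0,0.0025],110],
  [[0,0,0],[0.0043,0,0.0025],110],
])

```text
time: 11.7
position: [0.5536, 0.1169, 0.023]
tool_rot: [-1.812, -2.016, -0.486]
ft_force: [0.4, -3.7, 1.2]
grip_width: 0.568
```

```bash
python3 -c "
from h import *
look('f')"
```

```text
t 11.7 tcp bay [-0.0542  0.0009] z 0.023 F [ 0.4 -3.7  1.2] grip 0.5679908214040503
top vase in bay [-0.0013 -0.0006] 163.1
scene vase in bay [-0.0016  0.0022] 462.1
```

Emit:
step_arm([
  [[0,0,0],[0.0003,0,0.0002],110],
  [[0,0,0],[0.0005,0,0.0003],110],
  [[0,0,0],[0.0008,0,0.0005],110],
  [[0,0,0],[0.001,0,0.0006],110],
  [[0,0,0],[0.0013,0,0.0008],110],
  [[0,0,0],[0.0015,0,0.0009],110],
  [[0,0,0],[0.0017,0,0.001],110],
  [[0,0,0],[0.0017,0,0.001],110],
  [[0,0,0],[0.0017,0,0.001],110],
  [[0,0,0],[0.0017,0,0.001],110],
])

```text
time: 13.05
position: [0.5535, 0.1184, 0.023]
tool_rot: [-1.813, -2.016, -0.485]
ft_force: [1.0, -5.4, 2.7]
grip_width: 0.571
```

```bash
python3 -c "
from h import *
look('g')"
```

```text
t 13.05 tcp bay [-0.0527  0.0009] z 0.023 F [ 1.  -5.4  2.7] grip 0.5708395602884477
top vase in bay [-0.0003 -0.0005] 215.8
scene vase in bay [-0.0002  0.003 ] 440.7
```

View pics/top_g.png

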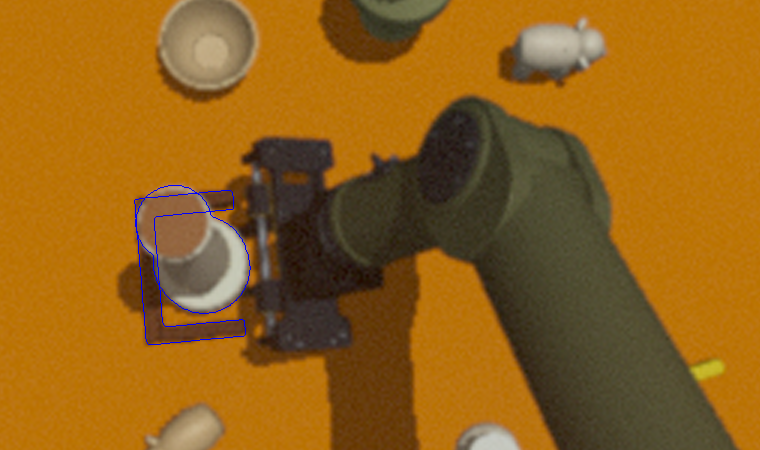

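The force rose and the TCP stopped 0.5 mm short of its target, so the foot is against the rail. I back straight out along the same line.

Emit:
step_arm([
  [[0,0,0],[-0.0017,0,-0.001],110],
  [[0,0,0],[-0.0043,0,-0.0025],110],
  [[0,0,0],[-0.0087,0,-0.005],110],
  [[0,0,0],[-0.0173,0,-0.01],110],
  [[0,0,0],[-0.026,0,-0.015],110],
  [[0,0,0],[-0.0346,0,-0.02],110],
  [[0,0,0],[-0.0476,0,-0.0275],110],
  [[0,0,0],[-0.0606,0,-0.035],110],
  [[0,0,0],[-0.0736,0,-0.0425],110],
  [[0,0,0],[-0.0866,0,-0.05],110],
])

```text
time: 14.4
position: [0.5642, 0.0181, 0.023]
tool_rot: [-1.813, -2.016, -0.486]
ft_force: [-0.1, -0.1, -0.2]
grip_width: 0.567
```

Emit:
step_arm([
  [[0,0,0],[-0.0087,0,-0.015],110],
  [[0,0,0],[-0.012,0,-0.035],110],
  [[0,0,0],[-0.012,0,-0.055],110],
  [[0,0,0],[-0.012,0,-0.075],110],
  [[0,0,0],[-0.012,0,-0.095],110],
  [[0,0,0],[-0.012,0,-0.11],110],
  [[0,0,0],[-0.012,0,-0.12],110],
  [[0,0,0],[-0.012,0,-0.12],110],
  [[0,0,0],[-0.012,0,-0.12],110],
  [[0,0,0],[-0.012,0,-0.12],110],
])

```text
time: 15.65
position: [0.5711, -0.0501, 0.1204]
tool_rot: [-1.811, -2.016, -0.485]
ft_force: [0.8, -0.2, 0.1]
grip_width: 0.568
```

```bash
cat > fin.py <<'E'
from h import *
s=ctrl.get_state(); print(s['time'],s['position'],s['ft_force'])
d=np.load("m.npz")
for n in("top","scene"):
    im=ctrl.get_image(n); sat=cv2.cvtColor(im,cv2.COLOR_RGB2HSV)[...,1]
    g=pb[:2]; t=(sat<(130 if n=='top' else 110))*1.; w=cv2.dilate(rvase(n,g),np.ones((7,7)))
    p,f=fit(rvase,{n:(t,w)},g,[.005,.005]); print(n,'vase in bay',inbay(p).round(4),f)
    for l in("elephant_a","bowl","urn","short_vase","candle_holder","gift_box"):
        for o in ctrl.cut_out(n,l)[:2]:
            ys,xs=np.nonzero(o['pixels'])
            print(n,l,round(o['score'],2),back(n,[xs.mean(),ys.mean()],0.02)[0].round(3))
    b=cv2.resize(im[:,:,::-1],None,fx=3,fy=3,interpolation=cv2.INTER_CUBIC); 
    for r in(rbay(n,pb),rvase(n,p)):
        c,_=cv2.findContours((cv2.resize(r,None,fx=3,fy=3)>.5).astype(np.uint8),cv2.RETR_LIST,cv2.CHAIN_APPROX_NONE); cv2.drawContours(b,c,-1,(255,0,0),1)
    u=(proj(n,[[.56,0.08,.05]])[0]*3).astype(int); cv2.imwrite(f"pics/{n}_fin.png",b[max(0,u[1]-300):u[1]+280,max(0,u[0]-390):u[0]+390])
E
python3 fin.py
```

```text
15.65 [ 0.5710611  -0.05010581  0.12037547] [ 0.7843257  -0.24636051  0.14529024]
top vase in bay [-0.0004 -0.    ] 392.57094963475583
top elephant_a 0.61 [0.38  0.186 0.02 ]
top elephant_a 0.6 [ 0.765 -0.173  0.02 ]
top bowl 0.97 [0.772 0.168 0.02 ]
top urn 0.94 [ 0.842 -0.022  0.02 ]
top urn 0.49 [ 0.765 -0.172  0.02 ]
top short_vase 0.71 [0.395 0.429 0.02 ]
top candle_holder 0.8 [ 0.37  -0.102  0.02 ]
top gift_box 0.68 [0.641 0.454 0.02 ]
scene vase in bay [-0.0002  0.0031] 331.5945251826221
scene elephant_a 0.63 [ 0.749 -0.174  0.02 ]
scene elephant_a 0.62 [0.355 0.194 0.02 ]
scene bowl 0.67 [0.754 0.169 0.02 ]
scene urn 0.83 [ 0.75  -0.027  0.02 ]
scene urn 0.67 [0.379 0.176 0.02 ]
scene short_vase 0.95 [0.354 0.427 0.02 ]
scene candle_holder 0.4 [ 0.364 -0.086  0.02 ]
scene gift_box 0.92 [0.635 0.455 0.02 ]
```

View pics/scene_fin.png

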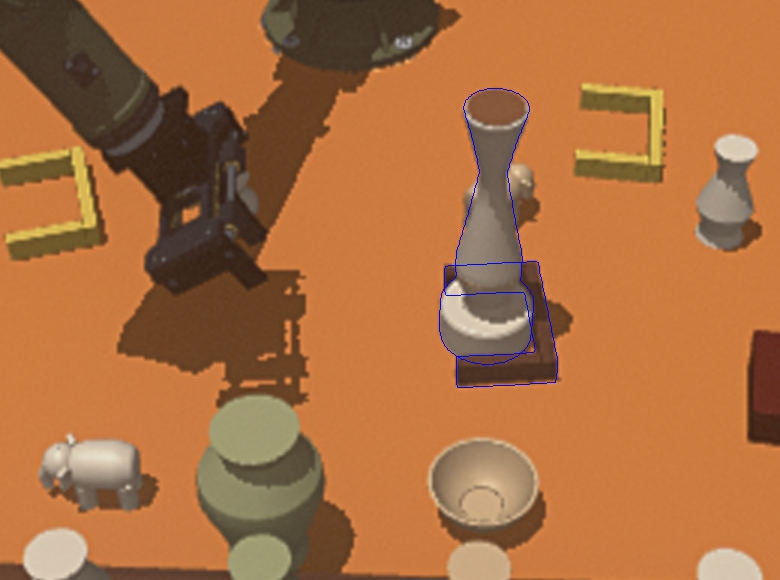

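View pics/top_fin.png

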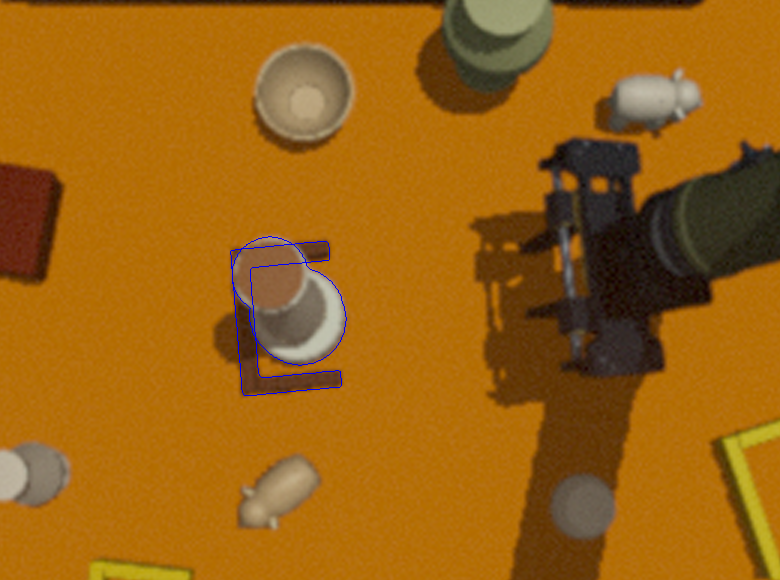

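The vase stands upright in the bay with its foot against the back rail, and the hand is clear at scene (210,220). The pieces seen from above haven't moved, so I'm handing in.

```bash
python3 -c "
from bench import ctrl
print(ctrl.close_job())"
```

```text
the job is handed in; nothing more can be done
None
```

I slid the vase about 35 cm on its foot into the dark-wood bay until it met the back rail, then backed the hand out, lifted it clear and handed the job in at about 16 s. I pushed with half-closed fingertips on the drum foot, about 15 mm above the counter. The tool was tilted 30° so the gripper stayed away from the upper part.

**Final position:** in the bay's frame the vase is at x about 0 mm by both cameras. For y, the top camera gives 0 mm and the scene camera 3 mm, both within the 15 mm allowed. It looks upright, and the last push stopped about 0.5 mm short of the commanded point as the force rose from 3.7 to 5.4 N, which fits the foot touching the rail.

**Forces:** readings were about 4 N while sliding and under 1 N once the hand was clear.

**Other pieces:** the top camera shows every bystander within about 1 mm of where it started. The scene camera disagreed by 10 to 18 mm for elephant_a and the candle holder. In that view the vase or the arm partly hides them, which shifts the measured centre, so I trusted the top view.

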